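# Rack the sample panel

## Task

Take the aluminium sample panel out of the wooden block and slide it down, edges in the guides, into the one empty slot of the panel rack until it stands fully home on the rack's foot. Lower it in rather than letting it drop, leave the two panels already in the rack where they are, and let go.

Things in the scene. Friction and masses are not known exactly. Their poses are not given: they have to be found in the camera images.
- panel: The loose panel to be racked: a flat aluminium slab 120 mm wide (its x), 10 mm thick (its y) and 130 mm tall (its z), with a 10 mm hanging hole near each top corner; about 0.4 kg. It stands upright in the groove of the wooden block, its top edge 142 mm above the bench. Origin: centre of its bottom edge face.
- block: Fixed wooden staging block on the bench, 130 x 84 mm (x, y) and 48 mm tall. Its groove runs along its x, is 14 mm wide and 104 mm long, and its floor is 12 mm above the bench. Origin: centre of its underside.
- rack: Fixed panel rack: a dark steel foot plate 156 x 236 mm (x, y) whose top is 12 mm above the bench, carrying three alike grey slots side by side 75 mm apart along its y. Origin: centre of its underside; the slots lie at y = -75, 0 and 75 mm. Which of the three is empty varies.
- slot_free: The empty slot: two upright grey U-channels, one for each upright edge of a panel. Clear inside: 125 mm along x, 14 mm along y; the cheeks cover 14 mm at each end, the middle 97 mm is open. Channels 78 mm high, then flared lips to 90 mm. Origin: centre of the slot on the foot plate's top (12 mm above the bench), where a racked panel's origin comes, x along x (either way).
- panel_a: A panel just like the loose one, standing in one of the other two slots of the rack. Origin: centre of its bottom edge face; top edge 142 mm above the bench.
- panel_b: A panel just like the loose one, standing in the last slot of the rack. Origin: centre of its bottom edge face.
Mind the look-alikes: they are no part of the job. Leave any orange look-alike of the panel alone.

How it is judged:
On the way:
1. the panel is lifted clear of the block's groove (z of panel in the frame of block above 0.055 m), for 0.1 s.
At the end, for the whole second after the job is handed in: The panel stands in the empty slot with both edges in the guides: its bottom within 4 mm of the foot plate, within 12 mm along and 8 mm across the slot, upright and in line with the slot within 0.06 rad, at rest; the two other panels stand within 10 mm of where they were (x of panel in the frame of slot_free between -0.012 and 0.012 m and y of panel in the frame of slot_free between -0.008 and 0.008 m and z of panel in the frame of slot_free between -0.004 and 0.004 m and angle between panel's own z axis and vertical below 0.06 rad and angle between the x axis of panel and the x axis of slot_free, either way round below 0.06 rad and linear speed of panel below 0.02 m/s and distance of each of panel_a, panel_b from where it was at the start of the episode below 0.01 m); the robot touches nothing.
It fails at once if the panel is let drop in the slot (faster than 0.6 m/s there) (x of panel in the frame of slot_free between -0.012 and 0.012 m and y of panel in the frame of slot_free between -0.008 and 0.008 m and z of panel in the frame of slot_free below 0.1 m and linear speed of panel above 0.6 m/s).
It fails at once if a panel already in the rack is pulled or pushed out of its place by more than 25 mm (distance of any of panel_a, panel_b from where it was at the start of the episode above 0.025 m).
It also fails if it takes over 48 s, if anything falls off the work surface, if the arm or the gripper's body presses on something with over 40 N, if the wrist force passes 120 N, or if a joint passes its speed limit or range.

## Robot

A 7-joint arm with a two-finger parallel gripper is mounted at the origin on a cart in front of the work surface, level with it; the furniture and walls round the work are solid. World frame = base frame: x ahead of the robot, y to its left, z up, the work surface at z = 0. Lengths are in m, angles in rad, forces in N, time in s.
With the tool pointing down it reaches from about 0.425 to 0.925 m from the base axis. Payload 6.8 kg.
Tool frame: the origin (TCP) lies between the finger pads; the fingertips stand r.tip_extent ahead of it and the grasp point (between the pads) lies 8 mm behind it (r.tip_extent is the distance from the TCP to the fingertips, in m); z points along the fingers, x is the direction in which the jaws open and shut, and the axes are right-handed (so a half turn about z gives the same grasp; the last joint's range is limited). The gripper opens to 85 mm and grips with 20 to 120 N. Pads are 22 mm wide; open, the fingers measure 114 mm over their backs; the gripper's body (76 mm by 85 mm) begins 54 mm behind the grasp point. The pads swing forward as they close: fully open they stand 13 mm farther back than shut.
Start: joints at [-1.218, 0.477, 0.022, 1.555, -0.011, 1.109, -0.083], TCP at [0.3, 0.605, 0.242] pointing down, gripper open.
Joint ranges: [-2.96, 2.96], [-0.34, 2.1], [-1.41, 1.46], [0.24, 2.44], [-1.37, 4.51], [0.17, 1.92], [-2.96, 2.96]. Speed limits (rad/s): [2.39, 2.39, 3.14, 3.14, 3.14, 3.14, 3.14].

## Interface

Orientations are given as a unit quaternion [x, y, z, w].
In Python, from cell import r, vision, finish_job gives the robot as it stands.
- The arm moves only by the shell command python3 -m inch 'ROWS' [OPENING] [FORCE]. ROWS is text: rows parted by semicolons, each of 6 numbers parted by spaces: the shift along the world's x, y, z in m, then the turn, a rotation vector about the world's x, y, z in rad. In form: x y z rx ry rz; .... A call has 1 to 5 rows; each row shifts and turns the commanded pose from where the row before left it; what a row does not reach is not made up. A row lasts 1/10 s, in which the tool goes at most 50 mm and 8.59 degrees, less where a joint would pass 70% of its speed; a pose out of reach is approached as far as the arm can. A call with a gripper value outside its range is refused whole. OPENING is the opening, from -1 (shut) to 1 (fully open), so that 0 is half open, set as the call begins (- or left out, the last holds). The fingers move at their own pace and stop on an object; FORCE is the grip in N (left out, the last holds). Time passes only in rows, so rows that do not move let the fingers close. It gives the time, the measured TCP pose, the force and the opening at its end, in the units of the state.
- r.get_state(): the state, without advancing time (a new reading comes with each control period).
- vision.get_image(name): name is "side" or "top"; returns a dict with "img" (384x512x3 uint8, blue, green, red), "fx", "fy", "cx", "cy" (pixels), "xyz" and "attitude" of the camera in the world. Camera axes: x right, y up, looking along -z (the intrinsics and any distortion apply to the point x, -y, -z); pixel columns grow to the right and rows downward; lengths in m; the calibration is good to about 2 mm. A picture is of the moment at which its call begins. There is no depth.
- finish_job(): hands the job in, once; it reports no verdict.
The state is a dict: "time": time; "joint_pos": joint angles; "qd": joint speeds; "joint_efforts": joint torques, N m; "ee_pos": TCP position; "orientation": TCP orientation; "force": force on the tool from outside, world axes, zero at the start; "ft_torque": the same for the moment, N m; "finger_gap": finger opening in m.
Only numpy, scipy, OpenCV 4.12 (cv2) and the standard library are available. Lean on these libraries where they do the work, as an engineer would, in place of code of your own. Each camera call takes 0.05 s, during which the arm holds its last target. There are 200 camera calls.

## Working session

There is one attempt and no reset: what is moved stays moved. The work goes in short steps, Python scripts to look and compute and a shell command to move; the robot and the scene stay as the last step left them, time stands still between calls to the robot, and variables do not carry over. Pictures are saved under pics/ and viewed, about 8 in all and at most 12, crops included, and the job is handed in when it is done.

```bash
mkdir -p pics; ls
python3 - <<'E'
from cell import r,vision
import cv2
for n in("side","top"):
    d=vision.get_image(n); cv2.imwrite(f"pics/{n}0.png",d["img"]); print({k:v for k,v in d.items() if k!="img"})
print(r.get_state(), r.tip_extent)
E
```

```text
pics
{'fx': 408.9323318386158, 'fy': 408.9323318386158, 'cx': 254.0408855916955, 'cy': 195.21707982196997, 'xyz': array([ 0.07918513, -0.67441695,  0.71664216]), 'attitude': array([ 0.41872725, -0.08884175, -0.21175705,  0.87859751])}
{'fx': 395.30936082703005, 'fy': 395.30936082703005, 'cx': 246.26307307059764, 'cy': 188.13765436397463, 'xyz': array([0.28002055, 0.04573078, 1.09593084]), 'attitude': array([ 0.06693212, -0.04296187, -0.70062914,  0.7090791 ])}
{'time': 0.1, 'joint_pos': array([-1.21810929,  0.47774177,  0.02238496,  1.55634451, -0.01146893,
        1.10932011, -0.08312122]), 'qd': array([ 0.00043669, -0.00086715, -0.00021431, -0.0025409 , -0.0005761 ,
       -0.0027812 ,  0.00072976]), 'joint_efforts': array([ 4.82171512e-03, -5.97763681e+01,  1.61390103e+00, -2.81956208e+01,
        1.27660541e-02,  5.10145153e-03,  1.45474485e-05]), 'ee_pos': array([0.2999507 , 0.60411509, 0.24141086]), 'orientation': array([ 8.49904235e-01,  5.26936505e-01, -6.67540017e-04,  5.14227064e-04]), 'force': array([-0.36151393, -0.05064686, -0.16636957]), 'ft_torque': array([0.0248728, 0.0038709, 0.0099925]), 'finger_gap': 0.08581152067265592} 0.011
```

View pics/side0.png

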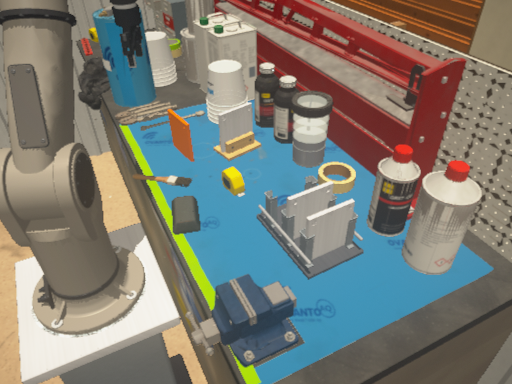

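View pics/top0.png

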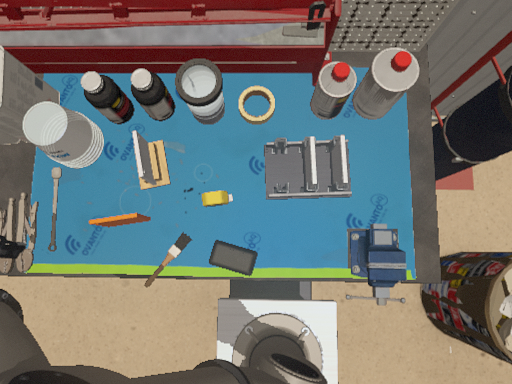

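Top view: the candidates for the panel are the grey one in the wooden block (143,160), the orange look-alike (120,219), and the two racked panels (311,162) and (341,165). I choose the grey panel in the block. The empty slot is the left one of the rack, near (280,165). Next, one close crop to check this and to pick points.

Run:
```python
import cv2,numpy as np
t=cv2.imread("pics/top0.png"); s=cv2.imread("pics/side0.png")
def c(im,x,y,w,h): return cv2.resize(im[y:y+h,x:x+w],(w*4,h*4),interpolation=cv2.INTER_CUBIC)
A=np.hstack([c(t,120,120,70,75),c(t,255,125,110,75)])
B=np.hstack([c(s,205,95,70,75),c(s,250,170,120,75)])[:, :720]
cv2.imwrite("pics/c1.png",np.vstack([A,B]))
```

```text
(no output)
```

View pics/c1.png

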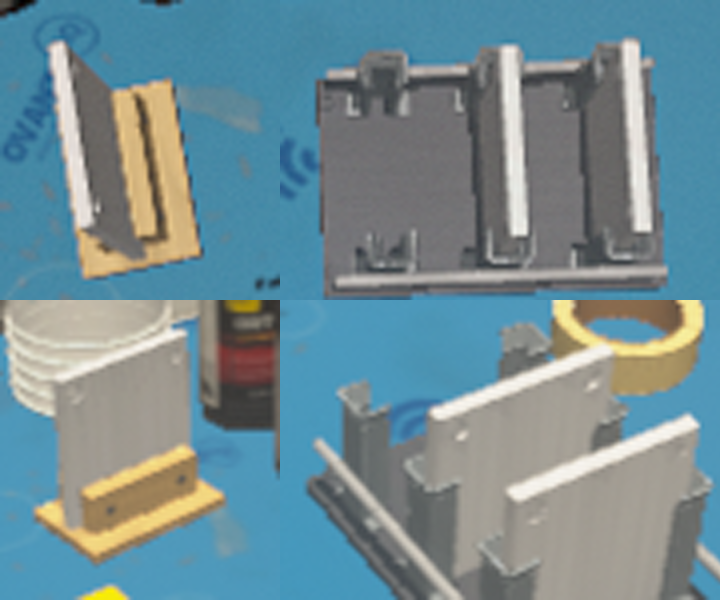

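```bash
cat > h.py <<'E'
import numpy as np,cv2
from scipy.spatial.transform import Rotation as R
from scipy.optimize import least_squares
CAM={"side":dict(f=408.9323318386158,c=(254.0408855916955,195.21707982196997),x=[0.07918513,-0.67441695,0.71664216],q=[0.41872725,-0.08884175,-0.21175705,0.87859751]),
"top":dict(f=395.30936082703005,c=(246.26307307059764,188.13765436397463),x=[0.28002055,0.04573078,1.09593084],q=[0.06693212,-0.04296187,-0.70062914,0.7090791])}
def proj(n,P):
    k=CAM[n]; p=R.from_quat(k["q"]).inv().apply(np.atleast_2d(P)-k["x"])
    return np.stack([k["c"][0]-k["f"]*p[:,0]/p[:,2],k["c"][1]+k["f"]*p[:,1]/p[:,2]],1)
def w(p,L):  # pose (x,y,yaw), local points
    L=np.atleast_2d(L).astype(float); c,s=np.cos(p[2]),np.sin(p[2])
    return np.stack([p[0]+c*L[:,0]-s*L[:,1],p[1]+s*L[:,0]+c*L[:,1],L[:,2]],1)
def fit(obs,p0):
    f=lambda p:np.concatenate([(proj(n,w(p,L))[0]-uv) for n,L,uv in obs])
    s=least_squares(f,p0,loss="soft_l1"); return s.x,f(s.x).reshape(-1,2)
E
cat > m.py <<'E'
from h import *
TL=lambda u,v:("top",(120+(u+.5)/4-.5,120+(v+.5)/4-.5)); TR=lambda u,v:("top",(255+(u-279.5)/4-.5,125+(v+.5)/4-.5))
SL=lambda u,v:("side",(205+(u+.5)/4-.5,95+(v-299.5)/4-.5)); SR=lambda u,v:("side",(250+(u-279.5)/4-.5,170+(v-299.5)/4-.5))
O=lambda L,t:(t[0],np.array(L)/1000,np.array(t[1]))
pan,e1=fit([O((60,5,142),TL(48,45)),O((60,-5,142),TL(67,41)),O((-60,5,142),TL(77,226)),O((60,-5,142),SL(187,340)),O((-60,-5,142),SL(60,386))],[.5,.35,0])
rk,e2=fit([O((78,118,12),TR(320,82)),O((-78,118,12),TR(326,293)),O((-78,-118,12),TR(668,287)),
 O((60,5,142),TR(499,47)),O((60,-5,142),TR(520,45)),O((-60,5,142),TR(510,236)),O((-60,-5,142),TR(529,234)),
 O((60,-70,142),TR(620,41)),O((60,-80,142),TR(640,39)),O((-60,-70,142),TR(634,231)),O((-60,-80,142),TR(653,230)),
 O((-60,-5,142),SR(436,420)),O((60,-5,142),SR(612,352)),O((-60,-80,142),SR(510,500)),O((60,-80,142),SR(698,423))],[.5,-.1,0])
print(pan,e1.round(1).tolist());print(rk,e2.round(1).tolist())
slot=w(rk,[[0,.075,.012]])[0];print("slot",slot)
np.save("p.npy",[pan,rk])
def box(p,x,y,z0,z1,cx=0,cy=0):
    C=w(p,np.array([[cx+a*x/2,cy+b*y/2,z] for z in(z0,z1) for a,b in((1,1),(-1,1),(-1,-1),(1,-1))])/1000)
    return C,[(i,(i+1)%4) for i in range(4)]+[(4+i,4+(i+1)%4) for i in range(4)]+[(i,i+4) for i in range(4)]
def draw(n,im,x,y,ww,hh):
    o=cv2.resize(im[y:y+hh,x:x+ww],(ww*4,hh*4),interpolation=cv2.INTER_CUBIC)
    for b,col in((box(pan,120,10,12,142),(0,0,255)),(box(rk,156,236,0,12),(0,255,0)),(box(rk,120,10,12,142),(0,0,255)),(box(rk,120,10,12,142,0,-75),(0,0,255)),(box(rk,125,14,12,102,0,75),(0,255,255))):
        q=((proj(n,b[0])-(x,y)+.5)*4-.5).round().astype(int)
        for i,j in b[1]: cv2.line(o,tuple(map(int,q[i])),tuple(map(int,q[j])),col,1)
    return o
t=cv2.imread("pics/top0.png"); s=cv2.imread("pics/side0.png")
cv2.imwrite("pics/c2.png",np.vstack([np.hstack([draw("top",t,120,120,70,75),draw("top",t,255,125,110,75)]),np.hstack([draw("side",s,205,95,70,75),draw("side",s,250,170,120,75)])[:,:720]]))
E
python3 m.py
```

```text
[0.51536813 0.3527659  0.20528466] [[0.5, 0.0], [-0.4, 0.3], [0.2, 0.6], [0.7, -1.6], [0.1, -0.8]]
[ 0.50200117 -0.08382448  0.04315398] [[-1.3, -0.6], [-0.8, 1.5], [-0.2, 0.2], [0.3, -0.3], [-0.9, 0.1], [0.2, 0.1], [-0.5, 0.5], [0.4, 0.1], [-0.5, 0.4], [0.2, 0.3], [-0.5, 0.4], [0.6, 0.2], [0.8, 0.1], [1.9, 0.4], [0.7, 0.6]]
slot [ 0.49876563 -0.0088943   0.012     ]
```

View pics/c2.png

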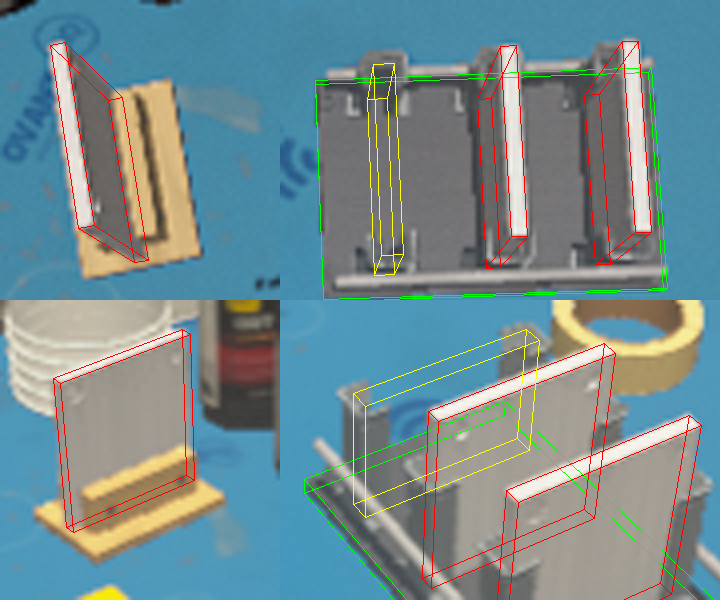

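The overlay agrees with the images to about 1–2 px: panel at (0.515, 0.353) with yaw 0.205, empty slot at (0.499, -0.009) with yaw 0.043. Now I move above the panel and turn the jaws across it.

```bash
python3 -m inch '0.01 -0.035 0 0 0 0.067;0.01 -0.035 0 0 0 0.067;0.01 -0.035 0 0 0 0.067;0.02 -0.03 0 0 0 0.067;0.025 -0.03 0 0 0 0.067' 1 40; python3 -m inch '0.03 -0.025 0 0 0 0.067;0.03 -0.02 0 0 0 0.067;0.03 -0.02 0 0 0 0.067;0.03 -0.02 0 0 0 0.067;0.02 -0.001 0 0 0 0.063'; python3 -m inch '0 0 0 0 0 0;0 0 0 0 0 0'
```

```text
time: 0.6
ee_pos: [0.3747, 0.4384, 0.242]
orientation: [0.749, 0.663, -0.0, -0.0]
force: [1.1, 0.8, 0.3]
finger_gap: 0.0852
time: 1.1
ee_pos: [0.518, 0.3492, 0.242]
orientation: [0.632, 0.775, -0.001, 0.001]
force: [-0.2, -0.2, 0.7]
finger_gap: 0.0854
time: 1.3
ee_pos: [0.5147, 0.3536, 0.2417]
orientation: [0.631, 0.775, -0.001, -0.0]
force: [0.2, 0.6, 0.2]
finger_gap: 0.0855
```

```bash
python3 -m inch '0 0 -0.035 0 0 0;0 0 -0.035 0 0 0;0 0 -0.03 0 0 0;0 0 -0.02 0 0 0;0 0 -0.013 0 0 0'; python3 -m inch '0 0 0 0 0 0'
python3 - <<'E'
from cell import vision
import cv2,numpy as np
s=vision.get_image("side")["img"];t=vision.get_image("top")["img"]
cv2.imwrite("pics/c3.png",np.hstack([cv2.resize(s[80:170,190:290],(400,360)),cv2.resize(t[100:190,110:210],(400,360))]))
E
```

```text
time: 1.8
ee_pos: [0.5128, 0.3542, 0.1074]
orientation: [0.63, 0.776, -0.001, -0.001]
force: [-0.7, -0.3, 0.4]
finger_gap: 0.0856
time: 1.9
ee_pos: [0.5131, 0.3537, 0.1076]
orientation: [0.63, 0.776, -0.002, -0.001]
force: [-0.6, -0.2, 0.5]
finger_gap: 0.0856
```

View pics/c3.png

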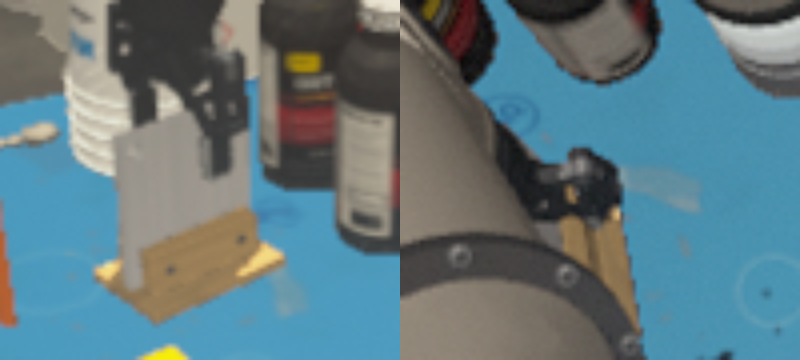

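The fingers straddle the panel: the front finger is at about (215,150) in the left crop and the other is behind the panel. Closing.

```bash
python3 -m inch '0 0 0 0 0 0;0 0 0 0 0 0;0 0 0 0 0 0;0 0 0 0 0 0;0 0 0 0 0 0' -1 60;  python3 -m inch '0 0 0 0 0 0;0 0 0 0 0 0;0 0 0 0 0 0;0 0 0 0 0 0'
```

```text
time: 2.5
ee_pos: [0.5153, 0.3537, 0.1096]
orientation: [0.631, 0.776, 0.0, -0.0]
force: [0.3, 0.7, 0.4]
finger_gap: 0.0124
time: 2.9
ee_pos: [0.5153, 0.354, 0.1096]
orientation: [0.631, 0.776, 0.0, -0.0]
force: [0.5, 0.8, 2.6]
finger_gap: 0.0091
```

```bash
python3 -m inch '0 0 0.01 0 0 0;0 0 0.02 0 0 0;0 0 0.03 0 0 0;0 0 0.03 0 0 0;0 0 0.03 0 0 0'; python3 -m inch '0 -0.02 0 0 0 -0.02;0 -0.035 0 0 0 -0.02;-0.001 -0.04 0 0 0 -0.02;-0.002 -0.04 0 0 0 -0.02;-0.003 -0.04 0 0 0 -0.02'; python3 -m inch '-0.003 -0.04 0 0 0 -0.02;-0.003 -0.04 0 0 0 -0.02;-0.002 -0.04 0 0 0 -0.02;-0.002 -0.04 0 0 0 -0.002;0 -0.028 0 0 0 0';python3 -m inch '0 0 0 0 0 0;0 0 0 0 0 0;0 0 0 0 0 0'
python3 - <<'E'
from cell import vision
import cv2,numpy as np
s=vision.get_image("side")["img"];t=vision.get_image("top")["img"]
cv2.imwrite("pics/s4.png",s);cv2.imwrite("pics/t4.png",t)
cv2.imwrite("pics/c4.png",np.hstack([cv2.resize(s[110:260,235:335],(400,600)),cv2.resize(t[90:240,245:345],(400,600))]))
E
```

```text
time: 3.4
ee_pos: [0.5145, 0.3525, 0.2299]
orientation: [0.631, 0.776, -0.001, -0.0]
force: [0.6, -0.1, -3.7]
finger_gap: 0.0095
time: 3.9
ee_pos: [0.5078, 0.1752, 0.2281]
orientation: [0.67, 0.743, -0.002, -0.0]
force: [0.6, 0.0, -3.5]
finger_gap: 0.0094
time: 4.4
ee_pos: [0.4968, -0.0138, 0.2283]
orientation: [0.693, 0.721, -0.002, -0.001]
force: [0.4, 0.5, -3.0]
finger_gap: 0.0094
time: 4.7
ee_pos: [0.4984, -0.0087, 0.2287]
orientation: [0.691, 0.723, -0.0, -0.001]
force: [-0.4, 0.4, -3.3]
finger_gap: 0.0091
```

View pics/c4.png

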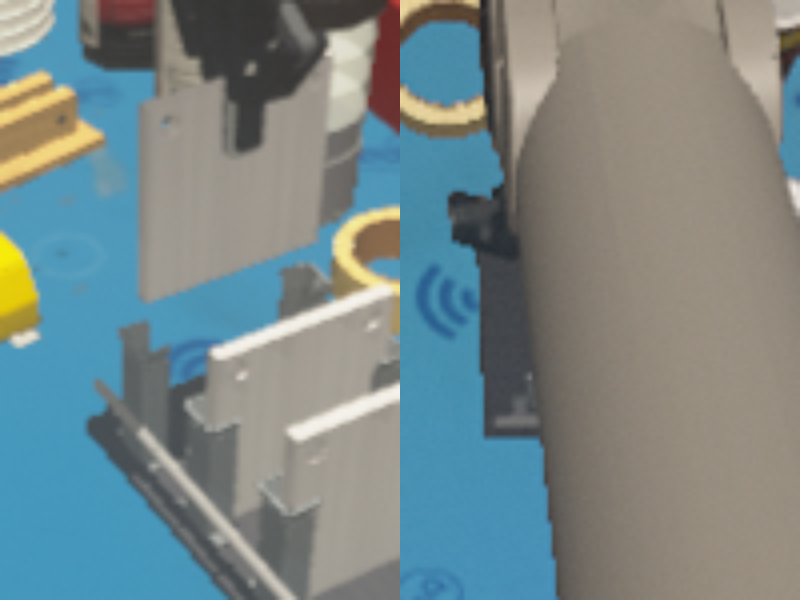

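The panel hangs above the left slot in the side view, with its bottom corners at crop (145,300) and (325,240). The arm hides the top view. I compare the side view with the prediction from the TCP.

Run:
```python
from h import *
S=lambda u,v:np.array((235+(u+.5)/4-.5,110+(v+.5)/4-.5))
obs=[((-60,5,0),(138,298)),((-60,-5,0),(147,302)),((60,-5,0),(324,241)),((-60,5,130),(138,103)),((60,-5,130),(333,52))]
pan,rk=np.load("p.npy"); off=.2287-.1096
P=[.4985,-.0094,.044]
for L,uv in obs:
    q=np.array(L)/1000+[0,0,.012+off]; print(L,(4*(proj("side",w(P,q))[0]-S(*uv))).round(1))
s=cv2.imread("pics/s4.png");o=cv2.resize(s[110:260,235:335],(400,600))
def line(P,pts,col):
    q=[tuple(int(v) for v in ((proj("side",w(P,np.array(p)/1000))[0]-(235,110)+.5)*4)) for p in pts]
    for a,b in zip(q,q[1:]): cv2.line(o,a,b,col,1)
z=(.012+off)*1000
line(P,[(-60,5,z+130),(-60,5,z),(-60,-5,z),(60,-5,z),(60,-5,z+130),(-60,-5,z+130),(-60,-5,z)],(0,0,255))
SL=[*w(rk,[[0,.075,0]])[0][:2],rk[2]]
line(SL,[(-62.5,7,90),(-62.5,7,12),(-62.5,-7,12),(-62.5,-7,90),(-62.5,7,90)],(0,255,255)); line(SL,[(62.5,7,90),(62.5,7,12),(62.5,-7,12),(62.5,-7,90),(62.5,7,90)],(0,255,255))
cv2.imwrite("pics/c5.png",o)
```

```text
(-60, 5, 0) [ 0.7 -2.7]
(-60, -5, 0) [0.5 2.3]
(60, -5, 0) [-6.8  1.4]
(-60, 5, 130) [ 1.3 -0.3]
(60, -5, 130) [0.8 0.8]
```

View pics/c5.png

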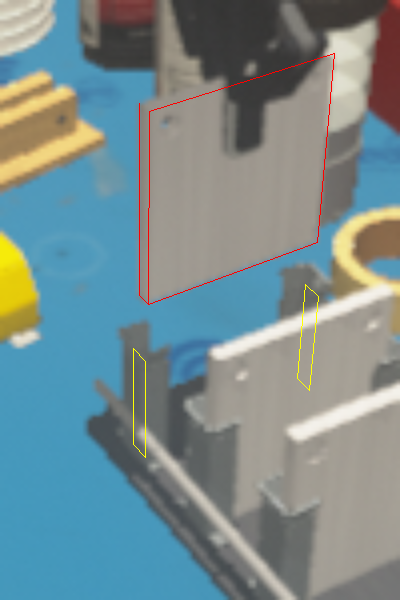

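The prediction matches the image to under 1 mm apart from one hand-picked corner, and the panel lines up with the channels. Lowering in steps while watching the force.

```bash
python3 -m inch '0 0 -0.01 0 0 0;0 0 -0.01 0 0 0;0 0 -0.01 0 0 0;0 0 -0.005 0 0 0;0 0 -0.005 0 0 0'; python3 -m inch '0 0 -0.005 0 0 0;0 0 -0.005 0 0 0;0 0 -0.005 0 0 0;0 0 0 0 0 0'
```

```text
time: 5.3
ee_pos: [0.4989, -0.0094, 0.1884]
orientation: [0.692, 0.722, -0.0, -0.0]
force: [0.4, 0.0, -3.5]
finger_gap: 0.0092
time: 5.7
ee_pos: [0.4988, -0.0094, 0.1737]
orientation: [0.692, 0.722, -0.0, -0.0]
force: [-0.4, -0.9, -3.3]
finger_gap: 0.0096
```

```bash
python3 -m inch '0 0 -0.01 0 0 0;0 0 -0.01 0 0 0;0 0 -0.01 0 0 0;0 0 -0.01 0 0 0;0 0 0 0 0 0'; python3 -m inch '0 0 -0.01 0 0 0;0 0 -0.005 0 0 0;0 0 -0.004 0 0 0;0 0 -0.002 0 0 0;0 0 0 0 0 0'
```

```text
time: 6.2
ee_pos: [0.4979, -0.0095, 0.1326]
orientation: [0.692, 0.722, -0.001, -0.001]
force: [0.4, -0.7, -4.1]
finger_gap: 0.0096
time: 6.7
ee_pos: [0.4991, -0.0094, 0.1131]
orientation: [0.692, 0.722, -0.0, -0.0]
force: [-0.6, -0.4, -3.3]
finger_gap: 0.0095
```

```bash
python3 -m inch '0 0 -0.002 0 0 0;0 0 -0.001 0 0 0;0 0 0 0 0 0'; python3 -m inch '0 0 -0.001 0 0 0;0 0 0 0 0 0'
```

```text
time: 7.0
ee_pos: [0.4991, -0.0094, 0.1103]
orientation: [0.692, 0.722, -0.0, -0.0]
force: [0.9, 0.8, -3.6]
finger_gap: 0.0093
time: 7.2
ee_pos: [0.4993, -0.0094, 0.1096]
orientation: [0.692, 0.722, 0.0, 0.0]
force: [-0.1, 0.6, -1.2]
finger_gap: 0.0093
```

```bash
python3 -m inch '0 0 -0.001 0 0 0;0 0 0 0 0 0'; python3 -m inch '0 0 0 0 0 0;0 0 0 0 0 0;0 0 0 0 0 0' 0 ;python3 -m inch '0 0 0 0 0 0;0 0 0 0 0 0;0 0 0 0 0 0'
```

```text
time: 7.4
ee_pos: [0.4994, -0.0094, 0.1095]
orientation: [0.692, 0.722, 0.0, -0.0]
force: [-4.9, -0.8, 12.1]
finger_gap: 0.0091
time: 7.7
ee_pos: [0.4994, -0.0094, 0.1084]
orientation: [0.692, 0.722, 0.0, 0.0]
force: [-0.3, -0.2, -0.5]
finger_gap: 0.0428
time: 8.0
ee_pos: [0.4991, -0.0094, 0.1082]
orientation: [0.692, 0.722, -0.0, -0.0]
force: [-0.3, 0.0, 0.8]
finger_gap: 0.0426
```

The panel was seated (12 N push back) and released. Withdrawing straight up, then aside for a look.

```bash
python3 -m inch '0 0 0.02 0 0 0;0 0 0.03 0 0 0;0 0 0.04 0 0 0;0 0 0.04 0 0 0;0 0 0.03 0 0 0'; python3 -m inch '0 0.04 0 0 0 0;0 0.05 0 0 0 0;0 0.05 0 0 0 0;0 0.05 0 0 0 0;0 0.04 0 0 0 0';python3 -m inch '0 0.04 0 0 0 0;0 0.04 0 0 0 0;0 0 0 0 0 0;0 0 0 0 0 0'
cat > v.py <<'E'
from h import *
from cell import vision
pan,rk=np.load("p.npy")
out=[]
for n,x,y,ww,hh in(("side",245,155,120,120),("top",255,125,110,75)):
    im=vision.get_image(n)["img"]; o=cv2.resize(im[y:y+hh,x:x+ww],(ww*4,hh*4),interpolation=cv2.INTER_CUBIC)
    o2=o.copy()
    for cy in(75,0,-75):
        q=[((proj(n,w(rk,np.array([a,cy+b,142])/1000))[0]-(x,y)+.5)*4-.5).astype(int).tolist() for a,b in((60,5),(-60,5),(-60,-5),(60,-5))]
        cv2.polylines(o2,[np.array(q)],True,(0,0,255),1)
    out.append(o2)
h=max(o.shape[0] for o in out)
out=[cv2.copyMakeBorder(o,0,h-o.shape[0],0,0,cv2.BORDER_CONSTANT) for o in out]
im=np.hstack(out); cv2.imwrite("pics/c6.png",cv2.resize(im,(800,int(im.shape[0]*800/im.shape[1]))))
E
python3 v.py
```

```text
time: 8.5
ee_pos: [0.4996, -0.0095, 0.2708]
orientation: [0.692, 0.722, 0.001, 0.001]
force: [1.2, 0.6, 1.0]
finger_gap: 0.0424
time: 9.0
ee_pos: [0.4985, 0.2238, 0.2684]
orientation: [0.691, 0.723, 0.0, -0.0]
force: [-0.2, -0.6, -0.4]
finger_gap: 0.0427
time: 9.4
ee_pos: [0.4986, 0.3014, 0.2678]
orientation: [0.691, 0.723, -0.0, -0.0]
force: [0.1, -1.0, -0.8]
finger_gap: 0.0427
```

View pics/c6.png

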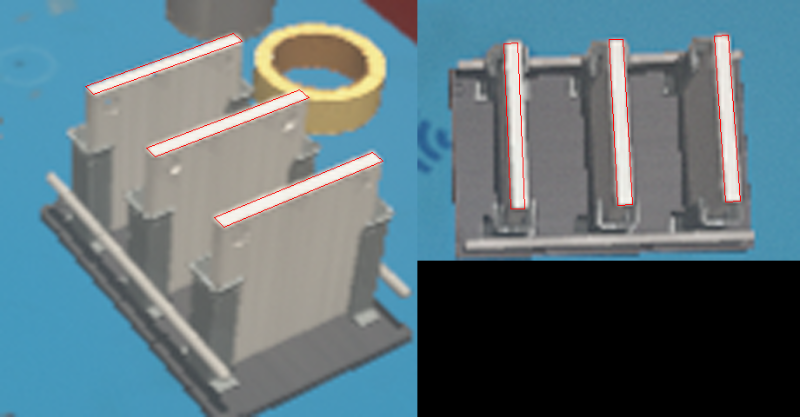

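All three top edges fall on the outlines expected for a racked panel, at about (165,63), (228,123) and (300,190) in the side view, and likewise in the top view. The hand is clear, so I hand in.

```bash
python3 -c "
from cell import finish_job
print(finish_job())"
```

```text
the job is handed in; nothing more can be done
None
```

I took the aluminium panel from the wooden block, slid it down the guides of the empty slot (the +y one), set it on the foot and let go. I then drew the gripper back well clear and handed the job in at about 9.5 s; no verdict is reported.

**Seating:** the panel met no side load on the way down. It pushed back with about 12 N at the TCP height expected for fully home (0.1095 m).

**Last look:** in both cameras the tops of all three panels matched their expected outlines, so the two racked panels had not visibly moved.

**Checks that disagreed:** only one, a hand-picked bottom corner of the panel, partway through. It was off by about 1.7 px, while the other corners agreed within 0.7 px. I put that down to a poor pick.

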